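Clear the check plate and hold the spring-tipped probe on its ringed spot

ROBOT

A 6-joint arm with a two-finger parallel gripper is mounted at the origin on a cart in front of the work surface, level with it; the furniture and walls round the work are solid. World frame = base frame: x ahead of the robot, y to its left, z up, the work surface at z = 0. Lengths are in m, angles in rad, forces in N, time in s.
With the tool pointing down it reaches from about 0.35 to 0.875 m from the base axis. Payload 15.5 kg.
Tool frame: the origin (TCP) lies on the centre line of the jaws, within the pads' length; the fingertips stand 25 mm ahead of it and the grasp point (between the pads) lies 6 mm ahead of it; z points along the fingers, y is the line along which they close (so a half turn about z gives the same grasp; the last joint's range is limited). The gripper opens to 85 mm and grips with 20 to 120 N. Pads are 22 mm wide; open, the fingers measure 114 mm over their backs; the gripper's body (76 mm by 85 mm) begins 54 mm behind the grasp point. The pads swing forward as they close: fully open they stand 13 mm farther back than shut.
Start: joints at [-1.196, 0.494, 1.345, -0, 1.302, -0.096], TCP at [0.284, -0.557, 0.256] pointing down, gripper open.
Joint ranges: [-2.91, 2.91], [-0.82, 2.16], [0.22, 2.67], [-1.22, 4.37], [0.12, 2.79], [-3.08, 3.08]. Speed limits (rad/s): [1.89, 1.89, 2.57, 3.01, 3.01, 3.01].

INTERFACE

Orientations are given as a rotation vector (axis times angle).
In Python, from bench import bot gives the robot as it stands.
- The arm moves only by the shell command python3 -m handwheel [OPENING], which reads ROWS from standard input. ROWS is one flat JSON list of numbers that holds 1 to 12 rows one after another, with no inner brackets; each row has 6 numbers: dx, dy, dz in m, then a rotation vector rx, ry, rz in rad; each row is the pose to reach, as a shift and turn from the pose commanded when the command began, along the tool's axes at that moment; what a row does not reach only later rows make up. A row lasts 1/8 s, in which the tool goes at most 0.0625 m and 0.188 rad, less where a joint would pass 70% of its speed; a pose out of reach is approached as far as the arm can. OPENING is the finger opening in m, set as the command begins (- or left out keeps the last). The fingers move at their own pace and stop on an object; the grip force is fixed at half the most. Time passes only in rows, so rows that do not move let the fingers close. It prints the time, the measured TCP pose, the force, the opening and the grip force at its end. Input that does not fit is refused with a message, and nothing moves.
- bot.get_obs(): the state, without advancing time (a new reading comes with each control period).
- bot.capture(name): name is "scene" or "top" or "wrist"; returns a dict with "img" (420x560x3 uint8, red, green, blue), "depth" (420x560 float32, m along the optical axis (not along the pixel's ray), 0 where there is no reading), "K" (3x3 intrinsics, pixels), "eye" and "orientation" of the camera in the world; the wrist camera has in their place "tool_from_camera" (4x4, takes a point from camera to tool coordinates, whose origin is the TCP and whose axes are the flange's). Camera axes: x right, y down, z forward; pixel columns grow to the right and rows downward; lengths in m; the calibration is good to about 2 mm. A picture is of the moment at which its call begins: read the wrist's pose just before it.
- bot.close_job(): hands the job in; it is judged then, once.
The state is a dict: "time": time; "joint_pos": joint angles; "joint_vel": joint speeds; "tau": joint torques, N m; "position": TCP position; "tcp_rot": TCP orientation; "contact_force": force on the tool from outside, world axes, zero at the start; "moment": the same for the moment, N m; "gripper_width": finger opening in m; "grip_force": force on a finger pad.
Only numpy, scipy, OpenCV 4.12 (cv2) and the standard library are available. Lean on these libraries where they do the work, as an engineer would, in place of code of your own. Each camera call takes 0.05 s, during which the arm holds its last target. There are 200 camera calls.

TASK

A capped syringe is lying across the sloping check plate: lay it flat on the floor of the instrument tray, in the middle of the empty half, parallel to the thinner syringe and the scalpel already there and with its needle end facing the same way as the other syringe's, and let go of it. Then lift the spring-tipped probe out of its stand and hold its tip inside the ring on the check plate, with the probe square to the sloping plate, pressing gently so that the sprung tip is pushed about halfway in and never all the way. Finish while still gripping the probe and holding it there, and leave everything else where it is.

Things in the scene. Friction and masses are not known exactly. Their poses are not given: they have to be found in the camera images.
- syringe: Loose capped 3 ml syringe, 146 mm long, about 15 g, at the start lying across the sloping check plate. Origin: middle of its underside; y along its length towards the thumb end, capped needle at -y; z up. Barrel 10 mm thick from y = -36 to +37 mm, with a flange 20 mm wide at +36 mm. Grip the barrel at the middle, across (along x).
- needle_end (a point): Needle end of the loose syringe (end of the needle cap), 73 mm from its middle, 5 mm above its underside.
- tray: Shallow fixed white enamel tray, 200 x 140 mm outside, rim 12 mm high, 2 mm walls and floor. Origin: centre of its underside; x along its 200 mm side, z up. Fixed in its +y half, along x: a scalpel (10 x 152 mm, at y = +20 mm) and a thinner capped syringe (14 x 157 mm, at y = +50 mm), blade and needle ends to +x. The -y half is empty. Tray and plate may swap sides.
- lane (a point): Middle of the tray's empty half, on the tray floor: 33 mm to -y of the tray's centre, 2 mm above its underside.
- check_plate: Flat white plastic plate, 90 x 110 x 12 mm, fixed on a grey foot, sloping by 0.26 rad (15 degrees) down towards the robot's side. Origin: centre of its upper face, 45 mm above the worktop; z is the outward normal of the face, y level along the 110 mm side, x up the slope. One spot on it is ringed; two plain dots without a ring do not matter.
- spot (a point): The marked spot: a small dark dot inside a thin dark ring (14 mm inside, 18 mm outside diameter) on the upper face of the check plate, 12 mm to +y of its centre. The ring is drawn on the surface, not raised.
- probe_stand: Fixed grey block, 56 x 56 x 70 mm high, with an upright 18 mm square bore in which the probe stands. Origin: centre of its underside.
- probe: Loose white round probe, 152 mm long, about 0.11 kg, upright in its stand, shoulder on the stand's top (70 mm up). Origin: end of the tip when fully out; z along the axis to the top. 8 mm round-ended steel tip from 0 to 30 mm, 14 mm nose to 60 mm, then a round handle of 24 mm diameter from 60 to 152 mm: grip the handle. To leave the bore it must rise 60 mm.
- plunger (a joint): How far the sprung tip is pushed into the probe: 0 m fully out, 0.010 m at its stop, halfway 0.005 m. The spring takes about 1.2 N to start and 0.4 N per further mm (3.2 N halfway, 5.2 N at the stop).
- probe_tip (a point): The round end of the sprung tip; it moves up with the tip as it is pushed in.
- sachet: Bystander: flat loose swab sachet, 50 x 55 x 4 mm, on the worktop among the task's things. Origin: centre of its underside.
- stopper: Bystander: loose black rubber stopper, 26 mm wide, 24 mm high, on the worktop. Origin: centre of its underside.
Things that resemble listed ones, but are neither listed nor needed, are in the scene too. There is more than one size of the probe; the job needs the smaller. What is shaped like the syringe but orange is not meant.

How it is judged:
On the way, in this order (a step that is already met when the one before it is completed fails the run):
1. the syringe lies released in the tray's empty half, along the tray, needle end facing as the other's (x of syringe in the frame of tray between -0.025 and 0.025 m and y of syringe in the frame of tray between -0.065 and -0.005 m and z of syringe in the frame of tray between -0.005 and 0.008 m and x of needle_end in the frame of tray above 0.02 m and angle between the y axis of syringe and the x axis of tray, either way round below 0.2 rad and angle between syringe's own z axis and vertical below 0.1 rad and linear speed of syringe below 0.02 m/s and contact force between the fingers and syringe below 0.05 N), for 0.3 s.
2. the probe is lifted out of its stand in the gripper (height (world z) of probe above 0.055 m and contact force between the fingers and probe above 3 N and contact force between probe and probe_stand below 0.05 N), for 0.1 s.
At the end, for the whole second after the job is handed in: Syringe flat, released in the tray's -y half (x within 25 mm, y -65 to -5 mm), within 0.2 rad of its length, needle to +x. Probe gripped, still, clear of its stand, tip within 6 mm of the spot, axis within 0.12 rad of the plate normal, tip pushed in 2 to 8 mm, pressing 0.8 to 9 N (all of step 1 and distance between probe_tip and spot below 0.006 m and angle between the z axis of probe and the z axis of check_plate, either way round below 0.12 rad and value of joint plunger between 0.002 and 0.008 m and contact force between probe and check_plate between 0.8 and 9 N and contact force between the fingers and probe above 3 N and contact force between probe and probe_stand below 0.05 N and linear speed of probe below 0.01 m/s); the arm keeps its last pose, push and grip.
It fails at once if a bystander (sachet or stopper) is moved by more than 25 mm (distance of any of sachet, stopper from where it was at the start of the episode above 0.025 m).
It fails at once if the sprung tip is driven to its stop (value of joint plunger above 0.0097 m).
It fails at once if the syringe is dropped or thrown (linear speed of syringe above 0.7 m/s and contact force between the fingers and syringe below 0.05 N).
It also fails if it takes over 58 s, if anything falls off the work surface, if the arm or the gripper's body presses on something with over 40 N, if the wrist force passes 120 N, or if a joint passes its speed limit or range.

## Working session

There is one attempt and no reset: what is moved stays moved. The work goes in short steps, Python scripts to look and compute and a shell command to move; the robot and the scene stay as the last step left them, time stands still between calls to the robot, and variables do not carry over. Pictures are saved under pics/ and viewed, at most 14 in all, crops included, and the job is handed in when it is done.

```bash
ls; mkdir -p pics; cat > h.py <<'E'
import numpy as np, cv2, pickle
from scipy.spatial.transform import Rotation as R
from bench import bot
def cap(n):
    o=bot.get_obs(); c=bot.capture(n)
    if n=="wrist":
        T=np.eye(4); T[:3,:3]=R.from_rotvec(o["tcp_rot"]).as_matrix(); T[:3,3]=o["position"]
        T=T@c["tool_from_camera"]; c["R"]=T[:3,:3]; c["t"]=T[:3,3]
    else:
        q=np.array(c["orientation"]); c["t"]=np.array(c["eye"])
        c["R"]=q if q.shape==(3,3) else R.from_rotvec(q).as_matrix()
    return c
def cloud(c):
    h,w=c["depth"].shape; u,v=np.meshgrid(np.arange(w),np.arange(h)); K=c["K"]; d=c["depth"]
    return np.stack([(u-K[0,2])/K[0,0]*d,(v-K[1,2])/K[1,1]*d,d],-1)@c["R"].T+c["t"]
def ray(c,u,v,z=0.):
    d=c["R"]@np.linalg.solve(c["K"],[u,v,1.]); return c["t"]+d*(z-c["t"][2])/d[2]
E
python3 - <<'E'
from h import *
for n in ["scene","top"]:
    c=cap(n); cv2.imwrite(f"pics/{n}0.png",c["img"][...,::-1]); pickle.dump(c,open(n+".pkl","wb"))
    print(n,c["orientation"],c["eye"],c["K"][0])
print(bot.get_obs())
E
```

```text
pics
scene [-0.62776476  2.47254559 -1.39997723] [0.11287049 0.70370392 0.55011429] [444.34087445   0.         272.59410375]
top [-2.17364081  2.12738272 -0.14884878] [ 0.363248   -0.03785635  1.12314018] [400.81967548   0.         279.07248395]
{'time': 0.1, 'joint_pos': array([-1.19547041e+00,  4.94161317e-01,  1.34605438e+00, -6.37598994e-06,
        1.30247393e+00, -9.55143115e-02]), 'joint_vel': array([-5.19060052e-05, -2.61906134e-03, -7.33251507e-04, -1.13327537e-03,
       -1.48920943e-03, -1.07087954e-03]), 'tau': array([ 1.94313885e-03, -8.83588672e+01, -3.84558213e+01,  3.40280917e-05,
        5.27589422e-03, -3.68773087e-06]), 'position': array([ 0.28341158, -0.55673264,  0.25573982]), 'tcp_rot': array([-3.05388024e+00, -7.32530707e-01,  2.49764866e-04]), 'contact_force': array([ 0.50331436, -0.38827316, -0.18783493]), 'moment': array([-0.01164896,  0.01364832,  0.03322276]), 'grip_force': 0.0, 'gripper_width': 0.08538406767462908}
```

View pics/top0.png

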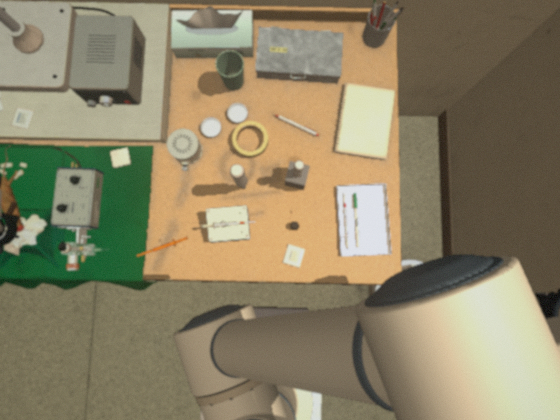

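View pics/scene0.png

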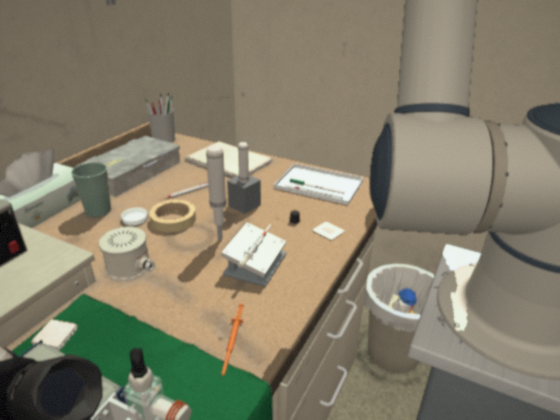

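The top view shows the check plate at (228,224) with the white syringe across it, the orange look-alike at (162,246) and the tray at (362,220). The small probe is in the grey block at (298,175), and a larger probe stands at (238,172). The sachet is at (294,256) and the stopper at (294,226).

Candidates:
- **Syringe:** white on the plate (228,224) is the one to take; the orange one (162,246) and the fixed one in the tray (347,220) are not.
- **Probe:** (298,168) in the block is the smaller; (238,172) is the larger decoy.

Next I check these in one crop and measure.

```bash
cat > m1.py <<'E'
from h import *
c=pickle.load(open("top.pkl","rb")); P=cloud(c); im=c["img"].astype(int)
cv2.imwrite("pics/crop1.png",cv2.resize(c["img"][145:275,190:395,::-1],None,fx=3.8,fy=3.8,interpolation=cv2.INTER_CUBIC))
# table height
print("table z",np.median(P[255:270,200:280,2]))
sub=np.zeros(P.shape[:2],bool); sub[195:250,195:265]=1
m=sub&(P[...,2]>.022)&(P[...,2]<.075)
q=P[m]; print(len(q),q.min(0),q.max(0))
# plane (robust)
for _ in range(8):
    A=np.c_[q[:,:2],np.ones(len(q))]; s=np.linalg.lstsq(A,q[:,2],rcond=None)[0]; r=q[:,2]-A@s; q=q[abs(r)<max(.003,1.0*r.std())]
n=np.array([-s[0],-s[1],1]);n/=np.linalg.norm(n); print("plate n",n,"tilt",np.arccos(n[2]),"az",np.arctan2(-n[1],-n[0]),"n",len(q))
rect=cv2.minAreaRect(q[:,:2].astype(np.float32)*1000); print("plate rect",rect, "z",s@[rect[0][0]/1000,rect[0][1]/1000,1])
# stand
sub[:]=0; sub[150:195,275:320]=1
q=P[sub&(P[...,2]>.06)&(P[...,2]<.078)]; print("stand top",len(q),cv2.minAreaRect(q[:,:2].astype(np.float32)*1000))
q=P[sub&(P[...,2]>.14)]; print("probe top",len(q),q.mean(0) if len(q) else 0, q.max(0))
# tray: white/blue-ish low-saturation
sub[:]=0; sub[170:270,325:398]=1
hsv=cv2.cvtColor(c["img"],cv2.COLOR_RGB2HSV); m=(sub&(hsv[...,1]<60)&(hsv[...,2]>140)).astype(np.uint8)
k=max(cv2.findContours(m,0,2)[0],key=cv2.contourArea); rr=cv2.minAreaRect(k); print("tray px",rr)
B=np.array([ray(c,*p,.012)[:2] for p in cv2.boxPoints(rr)])*1000; print("tray corners",B.round(1).tolist(),cv2.minAreaRect(B.astype(np.float32)))
E
python3 m1.py
```

```text
table z 1.3432674448421444e-05
1388 [0.42184906 0.02672245 0.0285565 ] [0.51763717 0.17129086 0.06204257]
plate n [-0.25128588 -0.02511948  0.9675869 ] tilt 0.2553026730621516 az 0.09963276673547085 n 1015
plate rect ((468.11602783203125, 107.80644226074219), (87.41704559326172, 124.39168548583984), 6.102728366851807) z 0.04519058414136991
stand top 319 ((606.3036499023438, -84.6724853515625), (55.403263092041016, 56.703819274902344), 77.26914978027344)
probe top 96 [ 0.57924878 -0.07899186  0.25903395] [ 0.61668897 -0.03785635  1.12314018]
tray px ((363.2626953125, 219.54425048828125), (72.19017028808594, 51.9665412902832), 86.56636810302734)
tray corners [[585.3, -194.0], [597.5, -340.6], [395.3, -349.3], [383.7, -206.3]] ((490.6064147949219, -273.45147705078125), (205.16725158691406, 147.035888671875), 3.5036113262176514)
```

View pics/crop1.png

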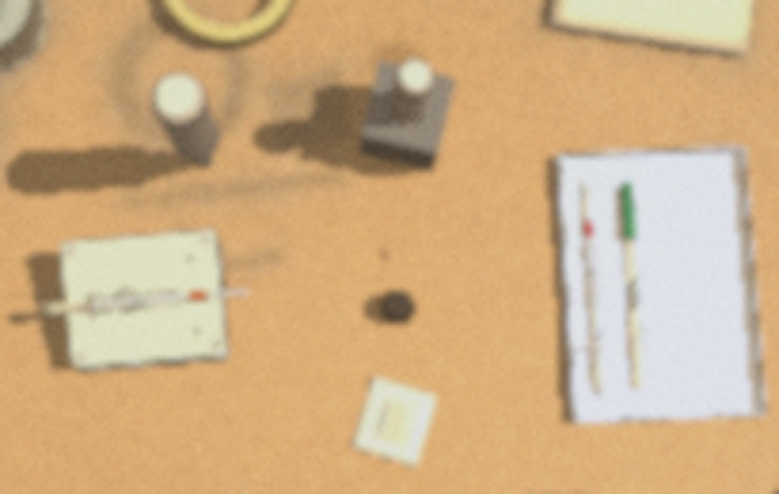

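The crop confirms the choice. The white syringe lies on the plate with its red hub and needle to the right (world -y). In the tray, the syringe's red hub and the scalpel's green end point up (world +x), with the empty half to the right (-y). The small probe is in the block. Now I move above the plate, square to it.

```bash
cat >> h.py <<'E'
def Rt(n,yaw):
    "tool z=-n, tool y towards yaw"
    z=-np.array(n,float)/np.linalg.norm(n); y=np.array([np.cos(yaw),np.sin(yaw),0]); y-=z*(y@z); y/=np.linalg.norm(y)
    return np.c_[np.cross(y,z),y,z]
def go(p,Rg):
    o=bot.get_obs(); R0=R.from_rotvec(o["tcp_rot"]).as_matrix(); np.set_printoptions(suppress=True,precision=4)
    d=R0.T@(np.array(p)-o["position"]); w=R.from_matrix(R0.T@Rg).as_rotvec()
    print("pos",o["position"],"goal",np.array(p),"\nROW",*np.r_[d,w].round(4),"| dist",np.linalg.norm(d).round(3),"ang",np.linalg.norm(w).round(3),"t",o["time"])
E
python3 - <<'E'
from h import *
n=R.from_rotvec([0,0,.1]).apply([-np.sin(.26),0,np.cos(.26)])
go(np.array([.455,.105,.045])+n*.19,Rt(n,.1))
E
```

```text
pos [ 0.2834 -0.5567  0.2557] goal [0.4064 0.1001 0.2286] 
ROW 0.4076 -0.5296 0.0277 -0.2289 0.1552 -1.193 | dist 0.669 ang 1.225 t 0.1
```

```bash
echo '[0.408, -0.53, 0.028, -0.229, 0.155, -1.193, 0.408, -0.53, 0.028, -0.229, 0.155, -1.193, 0.408, -0.53, 0.028, -0.229, 0.155, -1.193, 0.408, -0.53, 0.028, -0.229, 0.155, -1.193, 0.408, -0.53, 0.028, -0.229, 0.155, -1.193, 0.408, -0.53, 0.028, -0.229, 0.155, -1.193, 0.408, -0.53, 0.028, -0.229, 0.155, -1.193, 0.408, -0.53, 0.028, -0.229, 0.155, -1.193, 0.408, -0.53, 0.028, -0.229, 0.155, -1.193, 0.408, -0.53, 0.028, -0.229, 0.155, -1.193, 0.408, -0.53, 0.028, -0.229, 0.155, -1.193, 0.408, -0.53, 0.028, -0.229, 0.155, -1.193]' | python3 -m handwheel .035
echo '[0, 0, 0, 0, 0, 0, 0, 0, 0, 0, 0, 0]' | python3 -m handwheel
python3 - <<'E'
from h import *
n=R.from_rotvec([0,0,.1]).apply([-np.sin(.26),0,np.cos(.26)])
go(np.array([.455,.105,.045])+n*.19,Rt(n,.1))
c=cap("wrist"); pickle.dump(c,open("w1.pkl","wb")); cv2.imwrite("pics/w1.png",c["img"][...,::-1]); print(c["K"][0],c["t"])
E
```

```text
time: 1.6
position: [0.4067, 0.1028, 0.2282]
tcp_rot: [1.978, 2.192, 0.286]
contact_force: [0.1, -0.3, -1.1]
gripper_width: 0.0349
grip_force: 0.0
time: 1.85
position: [0.4065, 0.1001, 0.2282]
tcp_rot: [1.98, 2.19, 0.285]
contact_force: [0.5, -0.3, 0.3]
gripper_width: 0.035
grip_force: 0.0
pos [0.4065 0.1001 0.2282] goal [0.4064 0.1001 0.2286] 
ROW 0.0 0.0001 -0.0004 -0.0002 0.0013 0.0006 | dist 0.0 ang 0.001 t 1.85
[317.096    0.     277.9313] [0.3702 0.1653 0.3402]
```

View pics/w1.png

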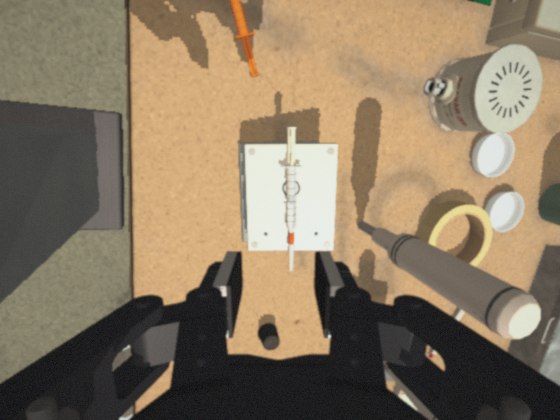

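The wrist view shows the syringe along column 291: thumb end (291,127), flange (290,163), red hub (291,239), needle end (291,270). The ring is at (291,188), partly under the syringe, and the plain dots are at (265,234) and (316,234). Now I measure it.

```bash
cat > m2.py <<'E'
from h import *
c=pickle.load(open("w1.pkl","rb")); P=cloud(c); np.set_printoptions(suppress=True,precision=4)
hsv=cv2.cvtColor(c["img"],cv2.COLOR_RGB2HSV)
m=np.zeros(P.shape[:2],bool); m[150:246,250:334]=1; m[:,278:305]=0
q=P[m]
for _ in range(5):
    A=np.c_[q[:,:2],np.ones(len(q))]; s=np.linalg.lstsq(A,q[:,2],rcond=None)[0]; r=q[:,2]-A@s; q=q[abs(r)<.004]
n=np.array([-s[0],-s[1],1]);n/=np.linalg.norm(n); print("n",n,"tilt",np.arccos(n[2]),"az",np.arctan2(-n[1],-n[0]),"std",r.std())
def onp(u,v,h=0.):
    d=c["R"]@np.linalg.solve(c["K"],[u,v,1.]); p0=np.array([0,0,s[2]])+n*h; return c["t"]+d*((p0-c["t"])@n)/(d@n)
# plate outline: low saturation bright
w=((hsv[...,1]<50)&(hsv[...,2]>170)).astype(np.uint8); w[:120]=0;w[280:]=0;w[:,:225]=0;w[:,355:]=0
w=cv2.morphologyEx(cv2.morphologyEx(w,cv2.MORPH_CLOSE,np.ones((15,15))),cv2.MORPH_OPEN,np.ones((25,25)))
k=max(cv2.findContours(w,0,2)[0],key=cv2.contourArea); rr=cv2.minAreaRect(k); print("px rect",rr)
C=np.array([onp(*p) for p in cv2.boxPoints(rr)]); print("corners",C.tolist()); cen=C.mean(0); print("centre",cen)
# syringe height over plane
d=(P-[0,0,s[2]])@n
for v in range(125,274,8):
    col=np.where(d[v,275:308]>.004)[0]; print(v,col.min()+275 if len(col) else 0,col.max()+275 if len(col) else 0,d[v,275:308].max().round(4))
print("mid",onp(291,198.5,.005),"thumb",onp(291,127,.005),"tip",onp(291.3,270,.005),"ring",onp(291,188))
E
python3 m2.py
python3 - <<'E'
from h import *
c=pickle.load(open("w1.pkl","rb")); cv2.imwrite("pics/w1c.png",cv2.resize(c["img"][118:280,225:360,::-1],None,fx=3.7,fy=3.7,interpolation=cv2.INTER_CUBIC))
E
```

```text
n [-0.2347 -0.0408  0.9712] tilt 0.24050454474224994 az 0.17219533257177486 std 0.0006921275821181274
px rect ((290.5, 196.99996948242188), (90.99998474121094, 105.99998474121094), -0.0)
corners [[0.42859988559700085, 0.04359610906291665, 0.03126966507006673], [0.42034754070127944, 0.15240794939936111, 0.03384827203936863], [0.5044435483583655, 0.16074501316411757, 0.054518274346742335], [0.521415621593425, 0.052156984357849615, 0.05405597255290018]]
centre [0.4687 0.1022 0.0434]
125 0 0 -0.044
133 289 293 0.0071
141 287 293 0.0058
149 287 294 0.0081
157 287 294 0.0066
165 287 298 0.0079
173 286 295 0.0089
181 286 295 0.0092
189 286 295 0.0098
197 286 295 0.0096
205 286 295 0.0102
213 286 295 0.0094
221 286 294 0.0102
229 288 292 0.0095
237 287 293 0.3088
245 288 292 0.0086
253 288 292 0.0083
261 288 292 0.0081
269 289 300 0.3088
mid [0.4673 0.1044 0.0483] thumb [0.4595 0.1721 0.0493] tip [0.4766 0.0271 0.0473] ring [0.4677 0.114  0.0437]
```

View pics/w1c.png

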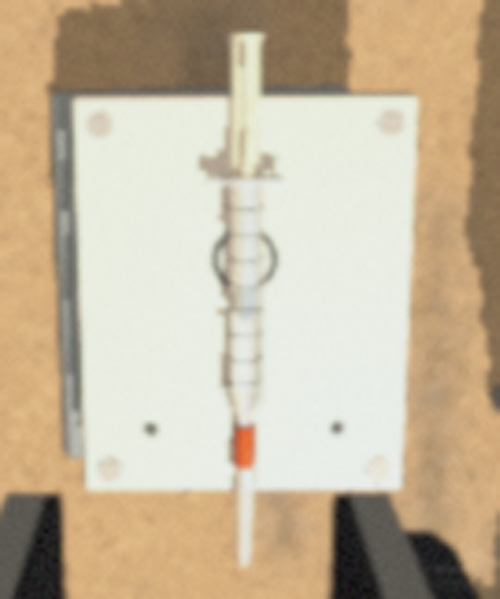

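```bash
python3 - <<'E'
from h import *
n=R.from_rotvec([0,0,.11]).apply([-np.sin(.26),0,np.cos(.26)])
for h in (.06,.022): go(np.array([.468,.100,.0498])+n*h,Rt(n,.113))
E
```

```text
pos [0.4065 0.0998 0.2282] goal [0.4527 0.0983 0.1078] 
ROW -0.0059 0.0133 0.1281 -0.0001 0.0041 -0.013 | dist 0.129 ang 0.014 t 1.9
pos [0.4065 0.0998 0.2282] goal [0.4624 0.0994 0.0711] 
ROW -0.0057 0.0133 0.1661 -0.0001 0.0041 -0.013 | dist 0.167 ang 0.014 t 1.9
```

```bash
echo '[-0.006, 0.0133, 0.06, 0, 0.004, -0.013, -0.006, 0.0133, 0.12, 0, 0.004, -0.013, -0.006, 0.0133, 0.14, 0, 0.004, -0.013, -0.006, 0.0133, 0.155, 0, 0.004, -0.013, -0.006, 0.0133, 0.166, 0, 0.004, -0.013, -0.006, 0.0133, 0.166, 0, 0.004, -0.013]' | python3 -m handwheel
echo '[0, 0, 0, 0, 0, 0, 0, 0, 0, 0, 0, 0, 0, 0, 0, 0, 0, 0, 0, 0, 0, 0, 0, 0]' | python3 -m handwheel 0
echo '[0, 0, -0.01, 0, 0, 0, 0, 0, -0.04, 0, 0, 0, 0, 0, -0.09, 0, 0, 0, 0, 0, -0.09, 0, 0, 0]' | python3 -m handwheel
python3 - <<'E'
from h import *
c=cap("wrist"); pickle.dump(c,open("w2.pkl","wb")); cv2.imwrite("pics/w2.png",c["img"][...,::-1])
E
```

```text
time: 2.65
position: [0.4626, 0.0992, 0.071]
tcp_rot: [1.968, 2.203, 0.287]
contact_force: [-0.0, 0.3, 0.6]
gripper_width: 0.0352
grip_force: 0.0
time: 3.15
position: [0.4627, 0.0997, 0.072]
tcp_rot: [1.966, 2.203, 0.289]
contact_force: [-1.4, -2.8, 6.0]
gripper_width: 0.0068
grip_force: 59.3
time: 3.65
position: [0.4399, 0.0973, 0.1618]
tcp_rot: [1.964, 2.201, 0.293]
contact_force: [0.8, -0.0, -0.9]
gripper_width: 0.007
grip_force: 58.9
```

View pics/w2.png

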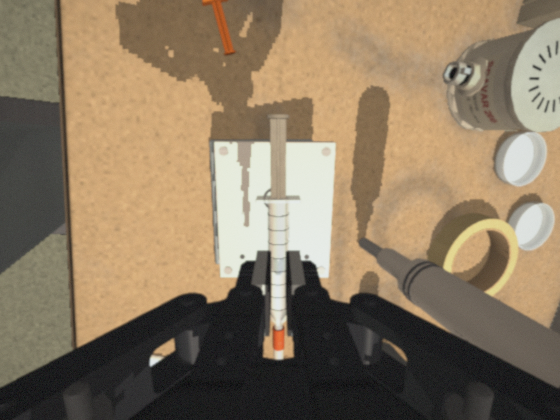

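```bash
python3 - <<'E'
from h import *
c=pickle.load(open("w2.pkl","rb")); T=c["tool_from_camera"]
P=cloud(c); o=bot.get_obs(); R0=R.from_rotvec(o["tcp_rot"]).as_matrix()
q=(P-o["position"])@R0
for v in range(118,250,10):
    r=q[v,255:305]; k=abs(r[:,1])<.02; k&=(r[:,2]<.04)&(r[:,2]>0); 
    if k.any(): print(v,np.median(r[k],0).round(4),r[k,2].min().round(4))
for h in (.10,.03): go([.4925,-.3064,.003+h],Rt([0,0,1],.058+np.pi/2))
E
```

```text
118 [0.0712 0.0001 0.0225] 0.0191
128 [0.0671 0.0003 0.0225] 0.0196
138 [0.063  0.0001 0.022 ] 0.0189
148 [0.0587 0.0003 0.0225] 0.0193
158 [0.0544 0.0003 0.0226] 0.019
168 [0.0501 0.0003 0.0224] 0.0194
178 [0.0457 0.0003 0.0224] 0.0195
188 [0.0412 0.0001 0.0223] 0.0193
198 [0.037  0.0003 0.0206] 0.0195
208 [0.0328 0.0001 0.019 ] 0.0175
218 [0.0282 0.0003 0.0188] 0.0179
228 [0.0236 0.0003 0.0185] 0.0174
238 [0.0185 0.0003 0.0193] 0.0179
248 [0.0137 0.0003 0.0192] 0.0179
pos [0.44   0.0973 0.1604] goal [ 0.4925 -0.3064  0.103 ] 
ROW -0.407 -0.0089 0.0574 0.2109 0.2009 -1.5054 | dist 0.411 ang 1.533 t 3.7
pos [0.44   0.0973 0.1604] goal [ 0.4925 -0.3064  0.033 ] 
ROW -0.407 -0.0272 0.125 0.2109 0.2009 -1.5054 | dist 0.427 ang 1.533 t 3.7
```

```bash
echo '[-0.407, -0.002, 0.031, 0.211, 0.201, -1.505, -0.407, -0.002, 0.031, 0.211, 0.201, -1.505, -0.407, -0.002, 0.031, 0.211, 0.201, -1.505, -0.407, -0.002, 0.031, 0.211, 0.201, -1.505, -0.407, -0.002, 0.031, 0.211, 0.201, -1.505, -0.407, -0.002, 0.031, 0.211, 0.201, -1.505, -0.407, -0.002, 0.031, 0.211, 0.201, -1.505, -0.407, -0.002, 0.031, 0.211, 0.201, -1.505, -0.407, -0.002, 0.031, 0.211, 0.201, -1.505, -0.407, -0.002, 0.031, 0.211, 0.201, -1.505, -0.407, -0.002, 0.031, 0.211, 0.201, -1.505]' | python3 -m handwheel
echo '[0, 0, 0, 0, 0, 0, 0, 0, 0, 0, 0, 0]' | python3 -m handwheel
python3 - <<'E'
from h import *
c=cap("wrist"); pickle.dump(c,open("w3.pkl","wb")); cv2.imwrite("pics/w3.png",c["img"][...,::-1])
go([.4925,-.3064,.030],Rt([0,0,1],.058+np.pi/2))
P=cloud(c); hsv=cv2.cvtColor(c["img"],cv2.COLOR_RGB2HSV)
m=(hsv[...,1]<60)&(hsv[...,2]>150)&(P[...,2]<.03)&(P[...,2]>-.01)
k=max(cv2.findContours(m.astype(np.uint8),0,2)[0],key=cv2.contourArea); print(cv2.contourArea(k))
B=np.array([ray(c,*p[0],.012)[:2] for p in k])*1000; print(cv2.minAreaRect(B.astype(np.float32)))
E
```

```text
time: 5.08
position: [0.4915, -0.3061, 0.1271]
tcp_rot: [0.09, -3.135, -0.001]
contact_force: [0.3, -0.1, 0.7]
gripper_width: 0.0069
grip_force: 58.9
time: 5.32
position: [0.4916, -0.3064, 0.128]
tcp_rot: [0.088, -3.136, -0.0]
contact_force: [-0.1, 0.1, 0.2]
gripper_width: 0.0067
grip_force: 58.9
pos [ 0.4916 -0.3065  0.1281] goal [ 0.4925 -0.3064  0.03  ] 
ROW -0.0013 -0.0 0.098 0.0002 -0.0041 -0.0017 | dist 0.098 ang 0.004 t 5.375
33434.0
((479.526611328125, -273.8708801269531), (174.1138916015625, 139.726806640625), 3.53883695602417)
```

View pics/w3.png

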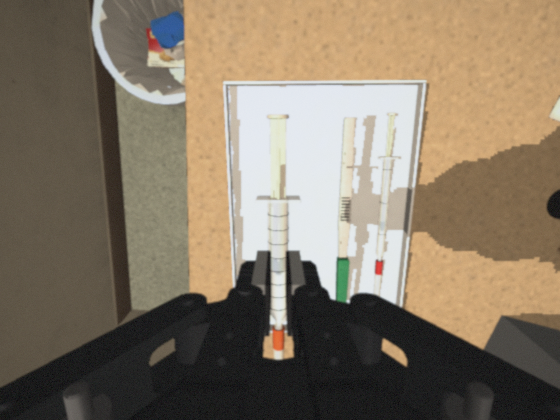

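The wrist view shows the syringe over the empty half, parallel to the scalpel (345,210) and the fixed syringe (385,200), all red hubs on the same side. Tray centre and angle agree with the first measurement. I lower and release.

```bash
echo '[-0.001, 0, 0.05, 0, -0.004, 0, -0.001, 0, 0.08, 0, -0.004, 0, -0.001, 0, 0.09, 0, -0.004, 0, -0.001, 0, 0.094, 0, -0.004, 0, -0.001, 0, 0.097, 0, -0.004, 0, -0.001, 0, 0.098, 0, -0.004, 0, -0.001, 0, 0.098, 0, -0.004, 0]' | python3 -m handwheel
echo '[0, 0, 0, 0, 0, 0, 0, 0, 0, 0, 0, 0, 0, 0, 0, 0, 0, 0]' | python3 -m handwheel .035
echo '[0, 0, -0.01, 0, 0, 0, 0, 0, -0.03, 0, 0, 0, 0, 0, -0.07, 0, 0, 0, 0, 0, -0.12, 0, 0, 0, 0, 0, -0.17, 0, 0, 0, 0, 0, -0.17, 0, 0, 0]' | python3 -m handwheel
python3 - <<'E'
from h import *
c=cap("wrist"); pickle.dump(c,open("w4.pkl","wb")); cv2.imwrite("pics/w4.png",c["img"][...,::-1])
P=cloud(c); c=cap("top"); pickle.dump(c,open("top2.pkl","wb"))
n=[0,0,1]
go([.6063,-.0847,.20],Rt(n,0)); 
c=pickle.load(open("top.pkl","rb")); P=cloud(c)
q=P[150:195,275:320].reshape(-1,3); q=q[(q[:,2]>.12)&(q[:,2]<.2)]; print(len(q),np.median(q,0),q.min(0),q.max(0))
E
```

```text
time: 6.25
position: [0.4925, -0.3066, 0.0306]
tcp_rot: [-0.09, 3.14, -0.001]
contact_force: [-1.0, 0.0, 0.3]
gripper_width: 0.0064
grip_force: 58.9
time: 6.62
position: [0.4923, -0.3065, 0.0302]
tcp_rot: [0.09, -3.14, 0.0]
contact_force: [0.0, -0.6, -0.0]
gripper_width: 0.0349
grip_force: 0.0
time: 7.38
position: [0.4938, -0.3075, 0.2046]
tcp_rot: [-0.09, 3.135, -0.007]
contact_force: [-0.3, -0.6, -0.7]
gripper_width: 0.035
grip_force: 0.0
pos [ 0.4923 -0.3064  0.2008] goal [ 0.6063 -0.0847  0.2   ] 
ROW -0.1265 0.2148 0.0008 -0.0 0.0011 1.6283 | dist 0.249 ang 1.628 t 7.475
101 [ 0.6034 -0.0839  0.1604] [ 0.5941 -0.0956  0.1207] [ 0.6167 -0.0725  0.1656]
```

View pics/w4.png

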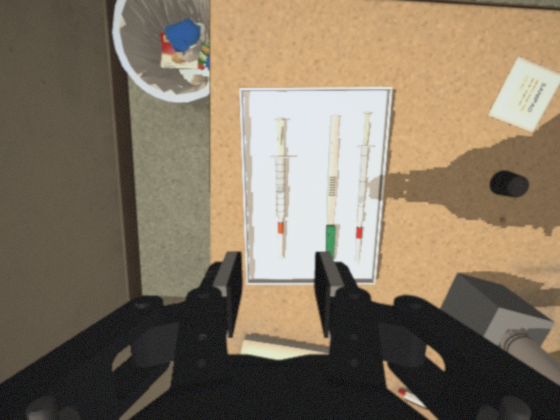

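The wrist view shows the syringe released and flat in the empty half (280,190), parallel to the others, needle the same way; sachet (525,95) and stopper (510,184) are untouched. On to above the probe.

```bash
echo '[-0.126, 0.215, -0.025, 0, 0, 1.628, -0.126, 0.215, -0.025, 0, 0, 1.628, -0.126, 0.215, -0.025, 0, 0, 1.628, -0.126, 0.215, -0.025, 0, 0, 1.628, -0.126, 0.215, -0.025, 0, 0, 1.628, -0.126, 0.215, -0.025, 0, 0, 1.628, -0.126, 0.215, -0.025, 0, 0, 1.628, -0.126, 0.215, -0.025, 0, 0, 1.628, -0.126, 0.215, -0.025, 0, 0, 1.628, -0.126, 0.215, -0.025, 0, 0, 1.628, -0.126, 0.215, -0.025, 0, 0, 1.628]' | python3 -m handwheel .055
echo '[0, 0, 0, 0, 0, 0, 0, 0, 0, 0, 0, 0]' | python3 -m handwheel
python3 - <<'E'
from h import *
c=pickle.load(open("w4.pkl","rb"));P=cloud(c)
for v in range(120,260,20): print(v,P[v,270:292,2].max().round(4),end=' ')
c=cap("wrist"); pickle.dump(c,open("w5.pkl","wb")); P=cloud(c)
cv2.imwrite("pics/w5.png",c["img"][...,::-1])
go([.6055,-.0845,.125],Rt([0,0,1],0))
q=P.reshape(-1,3); q=q[(abs(q[:,2]-.162)<.006)&(np.hypot(q[:,0]-.605,q[:,1]+.085)<.04)]
print(len(q)); print(cv2.minEnclosingCircle(q[:,:2].astype(np.float32)*1000),np.median(q,0)) if len(q) else 0
q=P.reshape(-1,3); q=q[(abs(q[:,2]-.07)<.004)&(np.hypot(q[:,0]-.605,q[:,1]+.085)<.06)]
print(len(q)); print(cv2.minAreaRect(q[:,:2].astype(np.float32)*1000)) if len(q) else 0
E
```

```text
time: 8.85
position: [0.6055, -0.0845, 0.2244]
tcp_rot: [-2.216, -2.225, 0.001]
contact_force: [0.2, -0.3, -0.7]
gripper_width: 0.055
grip_force: 0.0
time: 9.1
position: [0.6057, -0.0846, 0.225]
tcp_rot: [-2.219, -2.223, 0.0]
contact_force: [-1.2, 0.3, 0.3]
gripper_width: 0.0549
grip_force: 0.0
120 0.0074 140 0.0085 160 0.0106 180 0.0104 200 0.01 220 0.0074 240 0.3203 pos [ 0.6058 -0.0846  0.2251] goal [ 0.6055 -0.0845  0.125 ] 
ROW 0.0001 -0.0003 0.1001 -0.0002 0.0 0.0013 | dist 0.1 ang 0.001 t 9.15
1048
((606.689697265625, -82.54994201660156), 11.843450546264648) [ 0.6067 -0.0812  0.1599]
2628
((606.5879516601562, -82.6092529296875), (56.524837493896484, 56.135589599609375), 77.31797790527344)
```

View pics/w5.png

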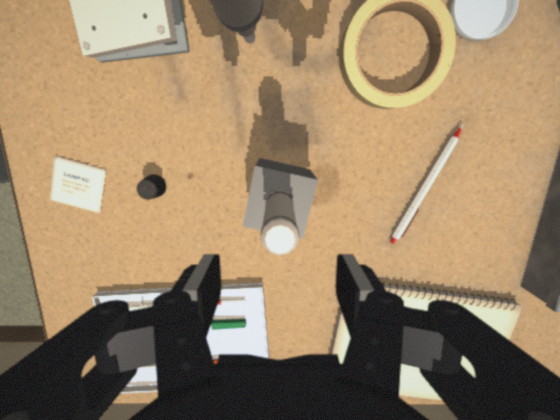

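The wrist view shows the probe's white top at (281,237) between the open fingers, centred to about 1 mm. I descend, grip and lift.

```bash
echo '[0.001, 0.0005, 0.03, 0, 0, 0, 0.001, 0.0005, 0.06, 0, 0, 0, 0.001, 0.0005, 0.085, 0, 0, 0, 0.001, 0.0005, 0.097, 0, 0, 0, 0.001, 0.0005, 0.097, 0, 0, 0]' | python3 -m handwheel
echo '[0, 0, 0, 0, 0, 0, 0, 0, 0, 0, 0, 0, 0, 0, 0, 0, 0, 0, 0, 0, 0, 0, 0, 0, 0, 0, 0, 0, 0, 0]' | python3 -m handwheel 0
echo '[0, 0, -0.01, 0, 0, 0, 0, 0, -0.03, 0, 0, 0, 0, 0, -0.06, 0, 0, 0, 0, 0, -0.1, 0, 0, 0, 0, 0, -0.12, 0, 0, 0, 0, 0, -0.12, 0, 0, 0]' | python3 -m handwheel
python3 - <<'E'
from h import *
for n in ("scene","wrist"):
    c=cap(n); pickle.dump(c,open(n+"6.pkl","wb"))
    if n=="scene":
        P=cloud(c); o=bot.get_obs(); q=P.reshape(-1,3); tcp=o["position"]; print(tcp)
        q=q[(np.hypot(q[:,0]-tcp[0],q[:,1]-tcp[1])<.03)&(q[:,2]>.08)&(q[:,2]<.24)]
        for z in np.arange(.08,.24,.01):
            r=q[abs(q[:,2]-z)<.005]; print(z.round(2),len(r),np.median(r,0).round(4) if len(r) else 0,r.min(0).round(4) if len(r) else 0,r.max(0).round(4) if len(r) else 0)
        u=c["img"]; pp=c["R"].T@(tcp-c["t"]); pp=c["K"]@pp; pp/=pp[2]; print(pp)
        x,y=int(pp[0]),int(pp[1]); cv2.imwrite("pics/s6.png",cv2.resize(u[max(0,y-70):y+110,x-80:x+80,::-1],None,fx=3.3,fy=3.3,interpolation=cv2.INTER_CUBIC))
E
```

```text
time: 9.78
position: [0.6061, -0.0836, 0.1278]
tcp_rot: [-2.22, -2.221, 0.001]
contact_force: [-0.1, -0.3, -0.2]
gripper_width: 0.0553
grip_force: 0.0
time: 10.4
position: [0.6068, -0.0837, 0.1292]
tcp_rot: [2.22, 2.221, 0.001]
contact_force: [-1.2, 0.1, 6.5]
gripper_width: 0.0229
grip_force: 58.3
time: 11.15
position: [0.607, -0.0837, 0.2503]
tcp_rot: [2.219, 2.22, 0.003]
contact_force: [-0.2, 0.1, -1.3]
gripper_width: 0.0225
grip_force: 58.8
[ 0.6064066  -0.08360939  0.24877947]
0.08 0 0 0 0
0.09 0 0 0 0
0.1 0 0 0 0
0.11 0 0 0 0
0.12 0 0 0 0
0.13 2 [ 0.6058 -0.0808  0.1346] [ 0.6052 -0.0818  0.1343] [ 0.6065 -0.0797  0.1349]
0.14 15 [ 0.6063 -0.0809  0.1393] [ 0.602  -0.0855  0.1365] [ 0.6099 -0.0795  0.1449]
0.15 17 [ 0.6055 -0.0801  0.1503] [ 0.6027 -0.0853  0.1454] [ 0.609  -0.0784  0.1547]
0.16 17 [ 0.6048 -0.0807  0.1611] [ 0.6007 -0.0856  0.1563] [ 0.6097 -0.0777  0.1649]
0.17 25 [ 0.6036 -0.0781  0.17  ] [ 0.5989 -0.086   0.1653] [ 0.6104 -0.0744  0.1747]
0.18 28 [ 0.6036 -0.0786  0.1802] [ 0.5999 -0.0856  0.1757] [ 0.6142 -0.0758  0.1849]
0.19 24 [ 0.6038 -0.0785  0.1891] [ 0.5949 -0.0885  0.1851] [ 0.6124 -0.073   0.1946]
0.2 49 [ 0.601  -0.074   0.1999] [ 0.5945 -0.0871  0.195 ] [ 0.6139 -0.0682  0.205 ]
0.21 49 [ 0.6    -0.0737  0.2098] [ 0.593  -0.0902  0.2051] [ 0.6138 -0.0688  0.2147]
0.22 48 [ 0.6005 -0.0746  0.22  ] [ 0.5943 -0.0882  0.2152] [ 0.6134 -0.0701  0.2246]
0.23 69 [ 0.6032 -0.0743  0.2306] [ 0.5835 -0.0952  0.2251] [ 0.6297 -0.0701  0.2347]
[241.61298674 105.33577005   1.        ]
```

View pics/s6.png

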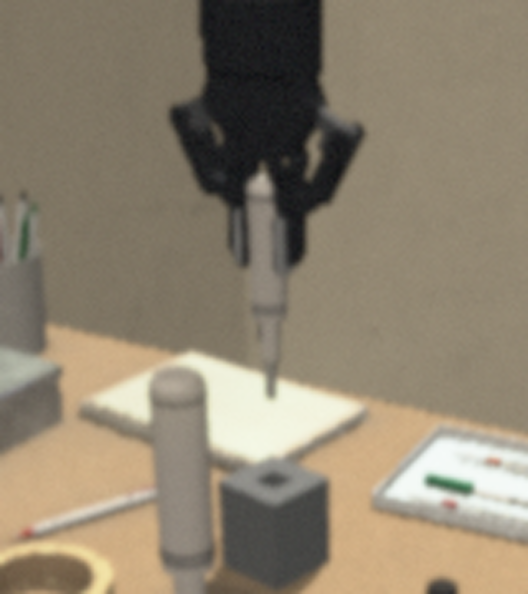

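The scene view shows the probe held straight and clear of the block; the larger probe stands nearby at the lower left of the crop. I locate that one so I can route around it.

```bash
python3 - <<'E'
from h import *
c=pickle.load(open("w1.pkl","rb")); print("decoy foot",ray(c,362,225,0))
c=pickle.load(open("top.pkl","rb")); P=cloud(c); q=P[155:200,222:255].reshape(-1,3); q=q[(q[:,2]>.05)&(q[:,2]<.4)]
for z in (.06,.1,.15,.18,.2,.22,.24): r=q[abs(q[:,2]-z)<.02]; print(z,len(r),r.mean(0) if len(r) else 0)
print(q.max(0))
n=R.from_rotvec([0,0,.11]).apply([-np.sin(.26),0,np.cos(.26)])
go([.43,-.05,.23],Rt([0,0,1],0))
go(np.array([.4677,.114,.045])+n*.159,Rt(n,.11))
E
```

```text
decoy foot [0.58065531 0.0641843  0.        ]
0.06 1 [0.56957702 0.05950327 0.05093926]
0.1 37 [0.56667406 0.05806592 0.10404012]
0.15 51 [0.56617478 0.05887424 0.14914122]
0.18 45 [0.56607138 0.05823334 0.18009822]
0.2 189 [0.57489146 0.06251205 0.20779389]
0.22 166 [0.57612823 0.06313598 0.21030253]
0.24 0 0
[0.59466573 0.08006804 0.21521083]
pos [ 0.606  -0.0835  0.2479] goal [ 0.43 -0.05  0.23] 
ROW 0.0336 -0.176 0.0179 -0.0005 -0.0 0.0003 | dist 0.18 ang 0.001 t 11.25
pos [ 0.606  -0.0835  0.2479] goal [0.4271 0.1095 0.1987] 
ROW 0.1931 -0.1789 0.0493 -0.2602 0.0142 -0.1091 | dist 0.268 ang 0.283 t 11.25
```

```bash
echo '[0.02, -0.06, 0.006, 0, 0, 0, 0.025, -0.12, 0.012, 0, 0, 0, 0.034, -0.176, 0.018, 0, 0, 0, 0.08, -0.18, 0.025, -0.1, 0.005, -0.04, 0.13, -0.18, 0.035, -0.2, 0.01, -0.08, 0.193, -0.179, 0.049, -0.26, 0.014, -0.109, 0.193, -0.179, 0.049, -0.26, 0.014, -0.109, 0.193, -0.179, 0.049, -0.26, 0.014, -0.109]' | python3 -m handwheel
echo '[0, 0, 0, 0, 0, 0, 0, 0, 0, 0, 0, 0]' | python3 -m handwheel
python3 - <<'E'
from h import *
for n in ("wrist","scene","top"):
    c=cap(n); pickle.dump(c,open(n+"7.pkl","wb")); 
    if n=="wrist": im=c["img"]
    if n=="scene": sc=c["img"]
tcp=bot.get_obs()["position"]; s=pickle.load(open("scene7.pkl","rb")); pp=s["K"]@(s["R"].T@(tcp-s["t"])); pp/=pp[2]; x,y=pp[:2].astype(int); print(x,y)
a=cv2.resize(im[130:330,200:380],(540,600),interpolation=cv2.INTER_CUBIC); b=cv2.resize(sc[y-20:y+110,x-30:x+26],(258,600),interpolation=cv2.INTER_CUBIC)
cv2.imwrite("pics/w7.png",np.hstack([a,b])[...,::-1])
n=R.from_rotvec([0,0,.11]).apply([-np.sin(.26),0,np.cos(.26)])
go(np.array([.4677,.114,.045])+n*.159,Rt(n,.11))
E
```

```text
time: 12.25
position: [0.4268, 0.1095, 0.1986]
tcp_rot: [1.971, 2.203, 0.286]
contact_force: [0.7, -1.5, -0.9]
gripper_width: 0.0222
grip_force: 59.3
time: 12.5
position: [0.4277, 0.1083, 0.1992]
tcp_rot: [1.973, 2.198, 0.287]
contact_force: [-0.2, -0.7, -1.2]
gripper_width: 0.0226
grip_force: 59.3
272 181
pos [0.4275 0.1087 0.1992] goal [0.4271 0.1095 0.1987] 
ROW 0.0008 -0.0004 0.0004 0.0002 0.0007 -0.0014 | dist 0.001 ang 0.002 t 12.65
```

View pics/w7.png

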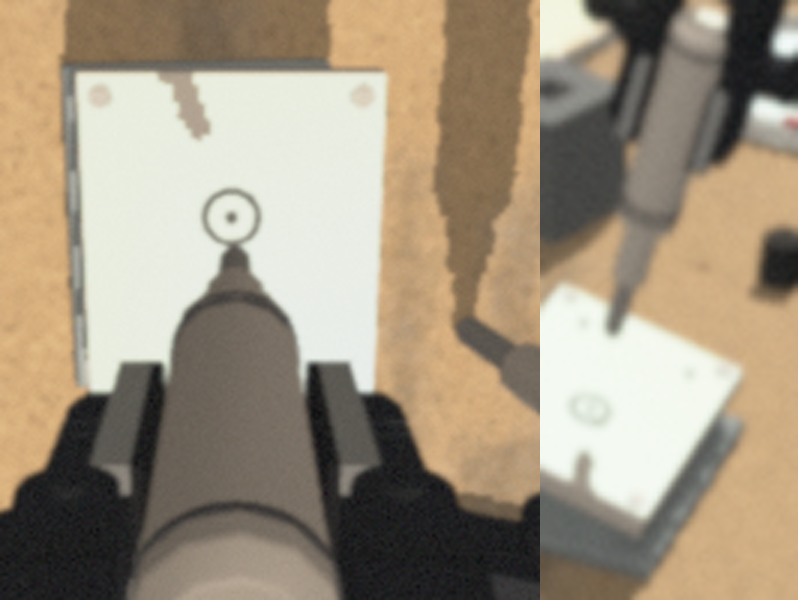

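The view shows the dot at crop (231,217) → px (277,202), and the probe tip end at crop (234,245) → px (278,212), 40 mm short of the plate and square to it. I compute both in tool axes.

```bash
python3 - <<'E'
from h import *
np.set_printoptions(suppress=True,precision=4)
c=pickle.load(open("wrist7.pkl","rb")); T=c["tool_from_camera"]; K=c["K"]; d=c["depth"]
def tp(u,v,D): return (T@np.r_[np.linalg.solve(K,[u,v,1.])*D,1])[:3]
u,v=277,202.3
D=np.median(d[196:209,271:283]); print("spot tool (depth)",tp(u,v,D))
for dv in (0,4,8,12,16,20): 
    vv=213+dv; k=d[vv,274:283]; j=np.argmin(k); print("probe",vv,[round(float(x),4) for x in k],tp(274+j,vv,k[j]))
o=T[:3,3]; r=T[:3,:3]@np.linalg.solve(K,[278,212,1.]); 
for z in (.113,.115,.117,.119): print("tip at tool z",z,o+r*(z-o[2])/r[2])
# plate plane in tool frame
m=np.zeros(d.shape,bool); m[158:190,235:320]=1; m[195:255,230:255]=1; m[195:250,303:322]=1
vs,us=np.nonzero(m&(d>0)); q=np.array([tp(a,b,d[b,a]) for a,b in zip(us,vs)]); 
for _ in range(4):
    A=np.c_[q[:,:2],np.ones(len(q))]; s=np.linalg.lstsq(A,q[:,2],rcond=None)[0]; e=q[:,2]-A@s; q=q[abs(e)<.003]
print("plane z=ax+by+c",s,e.std())
# top camera spot
t=pickle.load(open("top7.pkl","rb")); S=t["img"].mean(2)
pos=np.array([.4275,.1087,.1992]); Rg=R.from_rotvec([1.973,2.198,.287]).as_matrix(); print("spot world",Rg@tp(u,v,D)+pos)
# independent: scene camera, dot and probe tip crops
sc=pickle.load(open("scene7.pkl","rb"))
fx=258/56; fy=600/130; X0,Y0=272-30,181-20
for nm,a,b in(("dot",590-540,409),("tip",613-540,334)):
    uu,vv=X0+a/fx,Y0+b/fy; rr=sc["R"]@np.linalg.solve(sc["K"],[uu,vv,1.]); 
    n=Rg[:,2]*-1; 
    if nm=="dot": p0=np.array([.468,.108,.045]); p=sc["t"]+rr*((p0-sc["t"])@n)/(rr@n); print(nm,uu,vv,p,"tool",Rg.T@(p-pos))
    else:
        # closest with tool y=0 plane
        e=Rg[:,1]; p=sc["t"]+rr*((pos-sc["t"])@e)/(rr@e); print(nm,uu,vv,p,"tool",Rg.T@(p-pos))
E
```

```text
spot tool (depth) [ 0.0016 -0.0009  0.1604]
probe 213 [0.2405, 0.2403, 0.2383, 0.2369, 0.2359, 0.2378, 0.2394, 0.2413, 0.2878] [ 0.0052 -0.      0.1114]
probe 217 [0.2309, 0.2288, 0.2273, 0.2279, 0.2268, 0.2268, 0.2277, 0.2299, 0.2335] [0.0049 0.0007 0.1018]
probe 221 [0.2081, 0.2075, 0.2069, 0.2085, 0.2077, 0.2076, 0.2083, 0.2095, 0.2099] [ 0.008  -0.0013  0.082 ]
probe 225 [0.1844, 0.1837, 0.1834, 0.1826, 0.183, 0.183, 0.1831, 0.185, 0.1842] [ 0.0128 -0.0005  0.0582]
probe 229 [0.1748, 0.174, 0.1743, 0.1754, 0.1745, 0.1736, 0.1759, 0.1756, 0.1757] [0.0134 0.0006 0.049 ]
probe 233 [0.1709, 0.1703, 0.1691, 0.1699, 0.1699, 0.1679, 0.1705, 0.1697, 0.1717] [0.0132 0.0006 0.0431]
tip at tool z 0.113 [ 0.0056 -0.      0.113 ]
tip at tool z 0.115 [ 0.005 -0.     0.115]
tip at tool z 0.117 [ 0.0045 -0.      0.117 ]
tip at tool z 0.119 [ 0.0039 -0.      0.119 ]
plane z=ax+by+c [-0.0055  0.0076  0.1608] 0.0005926601808489675
spot world [0.4675 0.1145 0.0439]
dot 252.85271317829458 249.61666666666667 [0.4662 0.1137 0.0447] tool [ 0.0009 -0.0021  0.1594]
tip 257.84496124031006 233.36666666666667 [0.4603 0.1043 0.0785] tool [-0.0078 -0.      0.1249]
```

```bash
cat > f.py <<'E'
from h import *
F=[]
for i in range(3): o=bot.get_obs(); F.append(o["contact_force"]); bot.capture("wrist")
Rg=R.from_rotvec(o["tcp_rot"]).as_matrix(); print("t",o["time"],"F along -z tool",[-round(float(f@Rg[:,2]),2) for f in F],"adv",Rg[:,2]@o["position"])
E
python3 f.py
echo '[0.0005, -0.001, 0.015, 0, 0, 0, 0.0005, -0.001, 0.027, 0, 0, 0, 0.0005, -0.001, 0.032, 0, 0, 0, 0.0005, -0.001, 0.032, 0, 0, 0, 0.0005, -0.001, 0.032, 0, 0, 0]' | python3 -m handwheel; python3 f.py
echo '[0, 0, 0.003, 0, 0, 0, 0, 0, 0.006, 0, 0, 0, 0, 0, 0.006, 0, 0, 0, 0, 0, 0.006, 0, 0, 0]' | python3 -m handwheel; python3 f.py
```

```text
t 12.75 F along -z tool [-1.03, -0.37, -1.37] adv -0.08016249436839507
time: 13.42
position: [0.4345, 0.1107, 0.1682]
tcp_rot: [1.971, 2.2, 0.288]
contact_force: [0.4, 0.7, -0.7]
gripper_width: 0.0227
grip_force: 59.3
t 13.525 F along -z tool [-0.78, -1.78, -2.49] adv -0.04818576421426407
time: 14.08
position: [0.4359, 0.1108, 0.1621]
tcp_rot: [1.971, 2.201, 0.287]
contact_force: [-0.0, -0.4, -0.6]
gripper_width: 0.0226
grip_force: 59.3
t 14.175 F along -z tool [-0.55, -0.82, -0.81] adv -0.042207463041121815
```

```bash
sed -i 's/range(3)/range(8)/; s/print(.*/f=-np.array(F)@Rg[:,2]; print("t",o["time"],"F %.2f +- %.2f"%(f.mean(),f.std()\/8**.5),"adv",(Rg[:,2]@o["position"]+.08016).round(4))/' f.py
echo '[0, 0, 0.001, 0, 0, 0, 0, 0, 0.002, 0, 0, 0, 0, 0, 0.002, 0, 0, 0]' | python3 -m handwheel >/dev/null; python3 f.py
echo '[0, 0, 0.001, 0, 0, 0, 0, 0, 0.002, 0, 0, 0, 0, 0, 0.002, 0, 0, 0]' | python3 -m handwheel>/dev/null; python3 f.py
```

```text
t 14.95 F -0.99 +- 0.12 adv 0.04
t 15.725 F 0.72 +- 0.19 adv 0.042
```

```bash
echo '[0, 0, 0.001, 0, 0, 0, 0, 0, 0.002, 0, 0, 0, 0, 0, 0.002, 0, 0, 0]' | python3 -m handwheel >/dev/null; python3 f.py
echo '[0, 0, 0.001, 0, 0, 0, 0, 0, 0.0015, 0, 0, 0, 0, 0, 0.0015, 0, 0, 0]' | python3 -m handwheel>/dev/null; python3 f.py
python3 - <<'E'
from h import *
c=cap("wrist"); s=cap("scene"); im=c["img"]; cv2.imwrite("pics/w8.png",np.hstack([cv2.resize(im[120:320,200:380],(400,444)),cv2.resize(s["img"][180:320,190:316],(400,444))])[...,::-1])
E
```

```text
t 16.5 F 1.90 +- 0.13 adv 0.044
t 17.275 F 2.08 +- 0.18 adv 0.0455
```

View pics/w8.png

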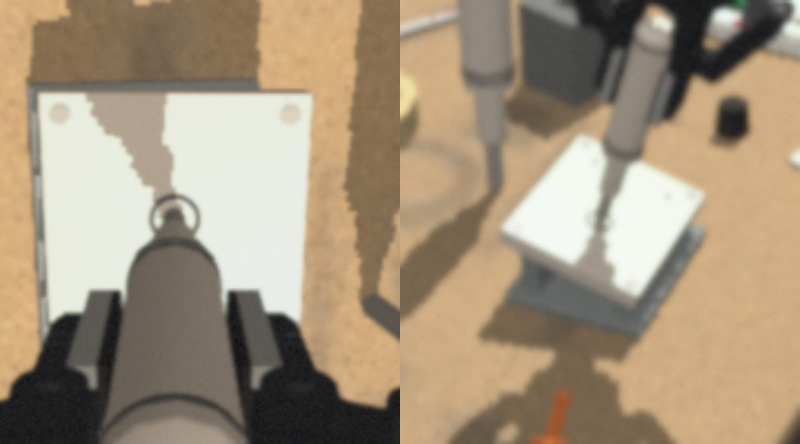

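The view shows the tip in the middle of the ring (crop 174,216), square to the plate. The force is about 3.1 N above the unloaded reading, so the plunger is about halfway in.

```bash
python3 -c "
from bench import bot
print(bot.close_job())"
```

```text
the job is handed in; nothing more can be done
None
```

The job is handed in, though the interface gave no verdict: by my last measurements, the syringe lies released in the tray's empty half with its needle facing like the other's. The gripped probe is held square on the ringed spot at about 3.1 N, roughly halfway in, at about 17 s of the 58 s allowed.

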